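# Switch the lamp on and stroke its touch dimmer up to full

### The arm

A 7-joint arm with a two-finger parallel gripper is mounted at the origin on the work surface. World frame = base frame: x ahead of the robot, y to its left, z up, the work surface at z = 0. Lengths are in m, angles in rad, forces in N, time in s.
With the tool pointing down it reaches from about 0.35 to 0.9 m from the base axis. Payload 8.1 kg.
Tool frame: the origin (TCP) lies between the finger pads; the fingertips stand ahead of it and the grasp point (between the pads) is the TCP (arm.nose_length is the z of the fingertips in the tool frame, in m); z points along the fingers, y is the line along which they close (so a half turn about z gives the same grasp; the last joint's range is limited). The gripper opens to 92 mm and grips with 3 to 60 N. Pads are 19 mm wide; open, the fingers measure 130 mm over their backs; the gripper's body (75 mm by 190 mm) begins 47 mm behind the grasp point.
Start: joints at [-1.409, 0.434, 0.025, 1.573, -0.012, 1.134, -0.075], TCP at [0.164, 0.603, 0.246] pointing down, gripper open.
Joint ranges: [-2.62, 2.62], [-0.44, 2.09], [-1.27, 1.32], [0.08, 2.57], [-1.32, 4.46], [0.12, 2], [-2.74, 2.74]. Speed limits (rad/s): [2.22, 2.22, 3.01, 3.01, 3.14, 3.14, 3.14].

### API

Orientations are given as a rotation vector (axis times angle).
In Python, from cell import sensors, optics, arm gives the robot as it stands.
- The arm moves only by the tool arm_command, never from a script. Its argument "deltas" is one flat list of numbers, 7 for each row, row after row: the turn, a rotation vector about the world's x, y, z as a fraction of full scale, then the shift along the world's x, y, z as a fraction of full scale, then the finger opening in mm, from 0 to 91.8. In form: [wx, wy, wz, dx, dy, dz, fingers, wx, wy, wz, dx, dy, dz, fingers, ...]. A call has 1 to 20 rows; each row is the pose to reach, as a shift and turn from the pose commanded when the call began; what a row does not reach only later rows make up. Full scale, the value 1, is 1 m for a shift and 90 degrees for a turn. A row lasts 1/10 s, in which the tool goes at most 50 mm and 8.59 degrees, less where a joint would pass 70% of its speed; a pose out of reach is approached as far as the arm can. A call with a number of a shift or a turn outside -1 to 1 is refused whole. A call with a gripper value outside its range is refused whole. The fingers move at their own pace and stop on an object; "force" is the grip in N (left out, the last holds). Time passes only in rows, so rows that repeat a pose let the fingers close. It gives the time, the measured TCP pose, the force, the opening and the grip force at its end, in the units of the state.
- sensors.observe(): the state, without advancing time (a new reading comes with each control period).
- optics.get_image(name): name is "scene" or "side" or "wrist"; returns the picture (420x560x3 uint8, blue, green, red); there is no depth.
- optics.calibration(name): a dict with "camera_matrix" (3x3 intrinsics, pixels), "D" ([k1, k2, p1, p2, k3] as OpenCV has them; the pictures are not rectified), "rvec" (rotation vector, rad) and "tvec" (3), from world to camera coordinates, as OpenCV has them. Camera axes: x right, y down, z forward; pixel columns grow to the right and rows downward; lengths in m; the calibration is good to about 2 mm. A picture is of the moment at which its call begins: read the wrist's pose just before it. calibration takes no time and is no camera call; for the wrist camera it gives the pose at the moment of the call.
- arm.sign_off(): hands the job in; it is judged then, once.
The state is a dict: "clock": time; "joints": joint angles; "dq": joint speeds; "joint_efforts": joint torques, N m; "position": TCP position; "ee_rot": TCP orientation; "force": force on the tool from outside, world axes, zero at the start; "ft_torque": the same for the moment, N m; "width": opening from 0.0 (shut) to 1.0 (fully open); "gripper_force": force on a finger pad.
Only numpy, scipy, OpenCV 4.12 (cv2) and the standard library are available. Lean on these libraries where they do the work, as an engineer would, in place of code of your own. Each camera call takes 0.05 s, during which the arm holds its last target. There are 200 camera calls.

### The job

Nudge the lamp's toggle switch from down to fully up (towards the lamp's back) with your fingertips, then, fingers shut, stroke the touch bar lightly from its smallest dot over every dot to the largest, keeping your fingertips on the bar from dot to dot, and lift off there. Only touch the lamp: do not pick it up, press hard on it or shove it along, and leave everything else where it is.

Things in the scene. Friction and masses are not known exactly. Their poses are not given: they have to be found in the camera images.
- tray: black bamboo tray, 380 x 640 mm (x by y), fixed; floor 8 mm and rim 34 mm above the oak; origin under its centre. Lamp, kettle, cup, sugar bowl and tongs stand in it
- lamp: low bedside lamp, loose, about 1.6 kg: a frosted glass slab 160 x 210 x 30 mm (x, y, z). Origin at the centre of its underside, z up; its -x side is the front, turned roughly to the robot. On its top: a frosted dome (back right), a toggle switch on a small black boss (back left) and, along the front, a black touch bar with four white dots
- dome_top (a point): top of the lamp's frosted dome, 74 mm above the lamp's underside; the dome's foot is 98 mm across, centred at x +28, y -50 mm in the lamp's frame
- lamp_switch (a joint): the toggle's angle in rad: 0 = clicked down, leaning 22 deg from vertical towards the lamp's front (-x); 0.64 = clicked up, at its stop, leaning 15 deg towards the lamp's back. It turns about the lamp's y axis, takes about 1 N at its tip and stays where it is left
- switch_tip (a point): centre of the round end, 9 mm thick, of the toggle's steel bat. Down, it lies at x +28, y +60, z +68 mm in the lamp's frame; the pivot is at x +38, y +60, z +42, the bat 28 mm long. Pushing the tip 18 mm along the lamp's +x, from the front, clicks it up. The black boss below spans x +19 to +61, y +42 to +78 and rises to z 43
- touch_bar (a joint): how far the sprung, soft-topped touch bar is pressed down, m: 0 free, 0.005 bottomed. It is 24 mm wide (lamp x) and 184 mm long (lamp y), centred at x -45, y 0 in the lamp's frame, its flat top 38 mm above the lamp's underside (8 mm above the glass). It moves as one piece: about 0.7 N to start, 6 N to bottom
- dot1: the smallest of the four white dots printed on the touch bar, 7 mm across; origin at its centre on the bar's top face, at x -45, y +72, z +38 mm in the lamp's frame; axes as the lamp's. The dots are 48 mm apart in one row; only the middle 6 mm of each, across the bar's whole width, senses that dot
- dot2: the second of the four white dots printed on the touch bar, 10 mm across; origin at its centre on the bar's top face, at x -45, y +24, z +38 mm in the lamp's frame; axes as the lamp's. The dots are 48 mm apart in one row; only the middle 6 mm of each, across the bar's whole width, senses that dot
- dot3: the third of the four white dots printed on the touch bar, 14 mm across; origin at its centre on the bar's top face, at x -45, y -24, z +38 mm in the lamp's frame; axes as the lamp's. The dots are 48 mm apart in one row; only the middle 6 mm of each, across the bar's whole width, senses that dot
- dot4: the largest of the four white dots printed on the touch bar, 20 mm across; origin at its centre on the bar's top face, at x -45, y -72, z +38 mm in the lamp's frame; axes as the lamp's. The dots are 48 mm apart in one row; only the middle 6 mm of each, across the bar's whole width, senses that dot
- gap1: plain stretch of the touch bar, 42 mm long, between dot1 and dot2; origin at its centre on the bar's flat top face
- gap2: plain stretch of the touch bar, 42 mm long, between dot2 and dot3; origin at its centre on the bar's flat top face
- gap3: plain stretch of the touch bar, 42 mm long, between dot3 and dot4; origin at its centre on the bar's flat top face
- kettle: matte red plastic kettle, 145 mm across and 190 mm high without its base, black handle; origin under its centre; stands on its power base. To be left alone
- kettle_base: round black power base under the kettle, 152 mm across, 18 mm thick; origin under its centre. To be left alone
- cup: white porcelain cup, 80 mm across, 60 mm high, on the saucer; origin under its centre. To be left alone
- saucer: white saucer, 140 mm across; origin under its centre. To be left alone
- sugar_bowl: white bowl of sugar cubes, 80 mm across, 45 mm high; origin under its centre. To be left alone
- tongs: steel sugar tongs lying flat, 130 x 45 mm; origin at the middle of their length. To be left alone

How it is judged:
By the outcome, as a careful person would: the job done as asked, in the order asked, and still so for the second after the job is handed in, with the robot touching nothing.
It also fails if it takes over 48 s, if anything falls off the work surface, if the arm or the gripper's body presses on something with over 40 N, if the wrist force passes 120 N, or if a joint passes its speed limit or range.

## Working session

There is one attempt and no reset: what is moved stays moved. The work goes in short steps, Python scripts to look and compute and a tool call to move; the robot and the scene stay as the last step left them, time stands still between calls to the robot, and variables do not carry over. Pictures are saved under pics/ and viewed, at most 10 in all, crops included, and the job is handed in when it is done.

Besides the shell and the picture viewer there is one more tool, called after ">>>" as a command line: name --argument value ..., lists and objects as JSON in quotes. arm_command: Moves the arm, as the interface text tells. Its arguments: {"type":"object","properties":{"deltas":{"type":"array","items":{"type":"number"}},"force":{"type":"number"}},"required":["deltas"]}

```bash
ls; mkdir -p pics
python3 - <<'E'
from cell import sensors, optics, arm
import cv2,numpy as np
s=sensors.observe(); print(s, arm.nose_length)
a=optics.get_image("scene");b=optics.get_image("side")
cv2.imwrite("pics/scene.png",a);cv2.imwrite("pics/side.png",b)
for n in("scene","side","wrist"):print(n,optics.calibration(n))
E
```

```text
pics
{'clock': 0.0, 'joints': array([-1.40859764,  0.43522225,  0.02497126,  1.57410249, -0.01159167,
        1.1339802 , -0.07510258]), 'dq': array([0.00038081, 0.00104584, 0.00028822, 0.0004925 , 0.00018635,
       0.00144267, 0.00051094]), 'joint_efforts': array([-7.75013905e-05, -6.67828846e+01,  9.85133909e-01, -3.14489615e+01,
       -6.05033920e-02,  4.24109004e-02,  1.60634891e-04]), 'position': array([0.16350066, 0.60273834, 0.24494329]), 'ee_rot': array([-4.14827731e-01, -3.11402495e+00,  2.46038627e-03]), 'force': array([1.1040652 , 0.20193489, 0.47457967]), 'ft_torque': array([ 0.02521272, -0.02167191, -0.0069651 ]), 'gripper_force': 0.0, 'width': 0.998616786467037} 0.019
scene {'camera_matrix': array([[420.34766245,   0.        , 273.8936884 ],
       [  0.        , 420.34766245, 204.81108195],
       [  0.        ,   0.        ,   1.        ]]), 'D': array([-0.06450364,  0.        ,  0.        ,  0.        ,  0.        ]), 'rvec': array([ 1.53918603,  1.94775953, -0.90210745]), 'tvec': array([ 0.11219022, -0.32150931,  1.47247703])}
side {'camera_matrix': array([[389.72246955,   0.        , 283.42230641],
       [  0.        , 389.72246955, 214.09545374],
       [  0.        ,   0.        ,   1.        ]]), 'D': array([-0.06444862,  0.        ,  0.        ,  0.        ,  0.        ]), 'rvec': array([ 0.8472487 , -2.51947106,  1.1032401 ]), 'tvec': array([0.49666498, 0.26952971, 0.51332808])}
wrist {'camera_matrix': array([[312.53597755,   0.        , 274.98803932],
       [  0.        , 312.53597755, 203.03514742],
       [  0.        ,   0.        ,   1.        ]]), 'D': array([-0.04927159,  0.        ,  0.        ,  0.        ,  0.        ]), 'rvec': array([-2.29170744, -1.75307837, -0.27239788]), 'tvec': array([-0.62618249, -0.03806362,  0.38910503])}
```

View pics/scene.png

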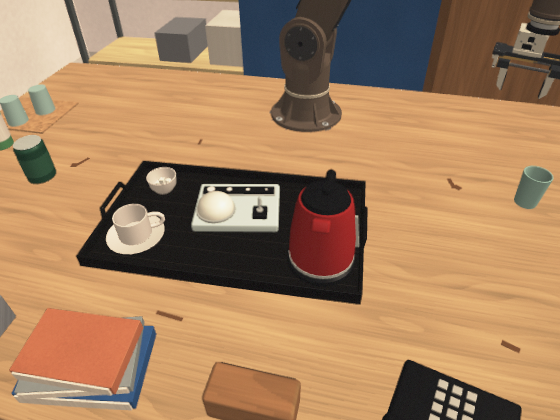

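View pics/side.png

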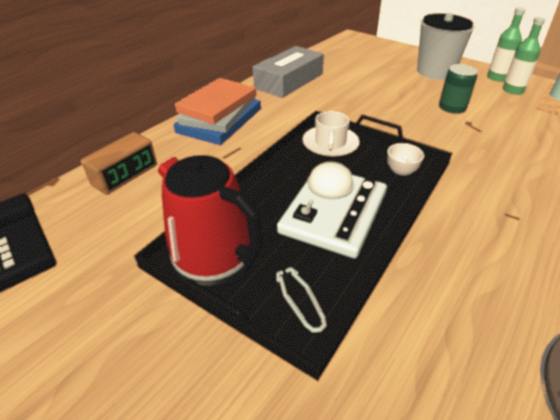

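The scene view shows the lamp at about (237,207), with the dots along row 189 and the switch at (260,207). The kettle is at (323,235), to the lamp's left. In the side view the dots run from (346,232) to (369,185) and the toggle is near (306,207).

```bash
cat > h.py <<'E'
import cv2,numpy as np
def ray(c,uv):
    R=cv2.Rodrigues(c["rvec"])[0]; p=cv2.undistortPoints(np.float64([[uv]]),c["camera_matrix"],c["D"])[0,0]
    o=-R.T@c["tvec"]; d=R.T@np.array([p[0],p[1],1]); return o,d
def onplane(c,uv,z):
    o,d=ray(c,uv); return o+d*(z-o[2])/d[2]
def proj(c,P): return cv2.projectPoints(np.float64([P]),c["rvec"],c["tvec"],c["camera_matrix"],c["D"])[0].ravel()
def blobs(img,box,thr=130,lo=4,hi=400):
    x0,y0,x1,y1=box; g=cv2.cvtColor(img[y0:y1,x0:x1],cv2.COLOR_BGR2GRAY)
    n,l,st,ce=cv2.connectedComponentsWithStats((g>thr).astype(np.uint8),connectivity=4)
    return [(int(st[i,4]),np.round(ce[i]+[x0,y0],1)) for i in range(1,n) if lo<=st[i,4]<=hi]
E
python3 - <<'E'
from h import *
from cell import optics
for n,box in(("scene",(200,182,278,198)),("side",(335,175,382,245))):
    im=cv2.imread(f"pics/{n}.png");c=optics.calibration(n)
    for a,p in blobs(im,box,hi=150): print(n,a,p,onplane(c,p,.046).round(4))
x=np.hstack([cv2.resize(cv2.imread("pics/scene.png")[165:245,180:380],None,fx=4,fy=4,interpolation=2)])
y=cv2.resize(cv2.imread("pics/side.png")[160:260,200:400],None,fx=4,fy=4,interpolation=2)
cv2.imwrite("pics/crop.png",cv2.resize(np.vstack([x,y]),(640,576)))
E
```

```text
scene 10 [247.5 188.8] [ 0.5029 -0.0607  0.046 ]
scene 5 [265.8 188.6] [ 0.4919 -0.0146  0.046 ]
side 39 [360.5 198.2] [ 0.5134 -0.1084  0.046 ]
side 24 [353.1 212.8] [ 0.5035 -0.0617  0.046 ]
side 16 [345.1 228.7] [ 0.4936 -0.0151  0.046 ]
```

View pics/crop.png

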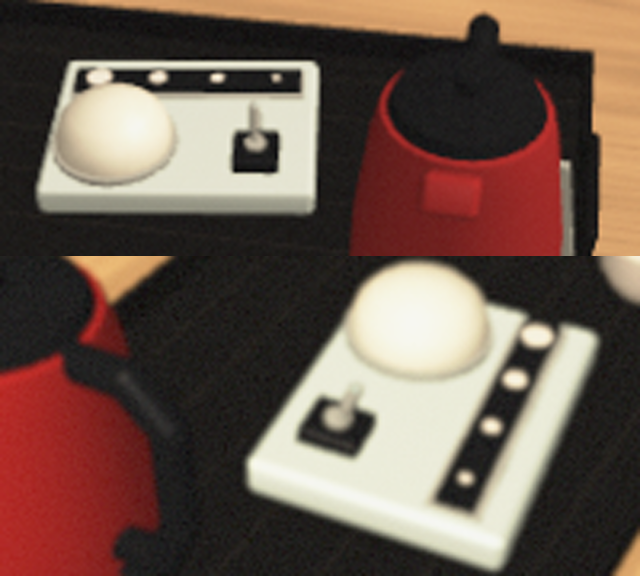

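The crop confirms the four dots, the toggle leaning towards the bar (down), and clear glass between the lamp and the kettle. The dot rays from the two views agree within 1 mm, and the spacing is 47.6 mm. Next I'll compute the lamp frame and the clearance to the kettle.

```bash
cat >> h.py <<'E'
d1=np.array([.4928,-.0149]);d3=np.array([.5134,-.1084]); ey=(d1-d3)/np.linalg.norm(d1-d3); ex=np.array([ey[1],-ey[0]])
O=d1+.045*ex-.072*ey
def lw(x,y): return O+ex*x/1000+ey*y/1000
def wl(p): q=np.asarray(p)[:2]-O; return np.round([q@ex*1000,q@ey*1000],1)
E
python3 - <<'E'
from h import *
from cell import optics
print("O",O,"yaw",np.degrees(np.arctan2(ex[1],ex[0])))
for n in("scene","side"):
    im=cv2.imread(f"pics/{n}.png");c=optics.calibration(n)
    hsv=cv2.cvtColor(im,cv2.COLOR_BGR2HSV)
    m=((hsv[...,1]>170)&(hsv[...,2]>60)&((hsv[...,0]<6)|(hsv[...,0]>174))).astype(np.uint8)
    k,l,st,ce=cv2.connectedComponentsWithStats(m); i=1+st[1:,4].argmax()
    ys,xs=np.where(l==i); b=ys.max(); u=xs[ys>b-3].mean()
    P=onplane(c,(u,b),.028); cam=ray(c,(u,b))[0]; v=(P-cam)[:2];v/=np.linalg.norm(v)
    C=P[:2]+v*.0725; print(n,st[i],(u,b),C.round(3),"lampframe",wl(C))
    print(" tip px",proj(c,[*lw(28,60),.076]).round(), "boss",proj(c,[*lw(40,60),.051]).round())
    # check of lamp outline
    print([proj(c,[*lw(*q),.038]).round().tolist() for q in((-80,105),(80,105),(80,-105),(-80,-105))])
E
```

```text
O [ 0.55223761 -0.07553143] yaw 12.424952325871983
scene [ 289  188   66   88 3869] (np.float64(323.2608695652174), np.int64(275)) [0.654 0.167] lampframe [151.8 214.6]
 tip px [259. 198.] boss [259. 209.]
[[279.0, 183.0], [277.0, 225.0], [190.0, 224.0], [200.0, 183.0]]
side [ 159  158   90  117 5477] (np.float64(204.8846153846154), np.int64(274)) [0.695 0.165] lampframe [191.3 204. ]
 tip px [312. 202.] boss [305. 210.]
[[358.0, 250.0], [276.0, 224.0], [317.0, 165.0], [387.0, 183.0]]
```

>>> arm_command --deltas '[0,0,-0.3,0.236,-0.453,0.02,0,0,0,-0.3,0.236,-0.453,0.02,0,0,0,-0.3,0.236,-0.453,0.02,0,0,0,-0.693,0.236,-0.453,0.02,0,0,0,-0.693,0.236,-0.453,0.02,0,0,0,-0.693,0.236,-0.453,0.02,0,0,0,-0.693,0.236,-0.453,0.02,0,0,0,-0.693,0.236,-0.453,0.02,0,0,0,-0.693,0.236,-0.453,0.02,0,0,0,-0.693,0.236,-0.453,0.02,0,0,0,-0.693,0.236,-0.453,0.02,0,0,0,-0.693,0.286,-0.633,0.0,0,0,0,-0.693,0.286,-0.633,0.0,0,0,0,-0.693,0.286,-0.633,0.0,0,0,0,-0.693,0.286,-0.633,0.0,0,0,0,-0.693,0.286,-0.633,0.0,0,0,0,-0.693,0.286,-0.633,0,0,0,0,-0.693,0.286,-0.633,0,0]'

```text
clock: 1.9
position: [0.4494, -0.0285, 0.2455]
ee_rot: [-1.965, -2.45, 0.0]
force: [1.1, -0.5, 0.3]
width: 0.005
gripper_force: 0.0
```

Run:
```python
from h import *
from cell import optics,sensors
from scipy.spatial.transform import Rotation as R
s=sensors.observe();print({k:np.round(s[k],3) for k in("clock","position","ee_rot","force","width","joints")})
T=R.from_rotvec(s["ee_rot"]).as_matrix();print("tool y",T[:,1].round(4),"z",T[:,2].round(4), "yaw",np.degrees(np.arctan2(T[1,1],T[0,1])))
c=optics.calibration("wrist");im=optics.get_image("wrist");cv2.imwrite("pics/w1.png",im)
for n,p in(("d1",(-45,72,.046)),("d4",(-45,-72,.046)),("tip",(28,60,.076))):print(n,proj(c,[*lw(*p[:2]),p[2]]).round(1))
```

```text
{'clock': np.float64(1.9), 'position': array([ 0.449, -0.029,  0.246]), 'ee_rot': array([-1.965, -2.45 ,  0.   ]), 'force': array([ 1.1  , -0.451,  0.339]), 'width': np.float64(0.005), 'joints': array([-0.634,  0.152,  0.671,  2.016, -0.112,  1.01 ,  0.309])}
tool y [ 9.761e-01  2.171e-01 -6.000e-04] z [-6.e-04  3.e-04 -1.e+00] yaw 12.541444960461117
d1 [314.7 179.6]
d4 [309.9 292.2]
tip [388.2 197.9]
```

View pics/w1.png

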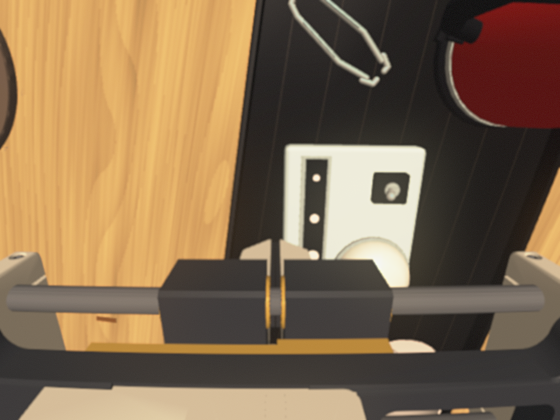

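The wrist view shows dots at (316,178) and (314,218), and the toggle tip at (392,190), all close to the predictions. The kettle is well clear. I'll refine from the blobs.

Run:
```python
from h import *
from cell import optics
im=cv2.imread("pics/w1.png");c=optics.calibration("wrist")
for a,p in blobs(im,(308,162,325,245),hi=200): P=onplane(c,p,.046);print(a,p,P.round(4),wl(P))
for a,p in blobs(im,(377,177,405,203),thr=90,hi=300): P=onplane(c,p,.076);print("sw",a,p,P.round(4),wl(P))
print("cam",ray(c,(0,0))[0])
print("hover",lw(-15,58),"start dot1",lw(-47,72),"end",lw(-47,-72))
```

```text
46 [316.  177.6] [ 0.4937 -0.0122  0.046 ] [-43.5  74.5]
81 [314.1 218.3] [ 0.5038 -0.0589  0.046 ] [-43.7  26.6]
35 [323.7 233.7] [ 0.5197 -0.0751  0.046 ] [-31.6   7.5]
sw 242 [391.7 190.6] [ 0.5678 -0.0025  0.076 ] [30.9 68. ]
cam [0.43229999 0.05261985 0.38342396]
hover [ 0.52510961 -0.02211728] start dot1 [ 0.49084684 -0.01533032] end [ 0.52182998 -0.15595765]
```

>>> arm_command --deltas '[0,0,0,0.076,0.008,0,0,0,0,0,0.076,0.008,0,0,0,0,0,0.076,0.008,-0.05,0,0,0,0,0.076,0.008,-0.09,0,0,0,0,0.076,0.008,-0.12,0,0,0,0,0.076,0.008,-0.14,0,0,0,0,0.076,0.008,-0.15,0,0,0,0,0.076,0.008,-0.155,0,0,0,0,0.076,0.008,-0.155,0,0,0,0,0.076,0.008,-0.155,0]'

```text
clock: 2.95
position: [0.5263, -0.0215, 0.0917]
ee_rot: [1.966, 2.449, 0.002]
force: [-0.1, -0.0, -0.0]
width: 0.002
gripper_force: 0.0
```

Run:
```python
from h import *
from cell import optics,sensors
s=sensors.observe();p=s["position"];print(p.round(4),wl(p),s["force"].round(2),s["ft_torque"].round(3),s["clock"])
im=[optics.get_image(n) for n in("wrist","side")]
for n,i in zip("ws",im):cv2.imwrite(f"pics/{n}2.png",i)
cv2.imwrite("pics/c2.png",np.hstack([cv2.resize(im[0][100:300,240:440],(400,400)),cv2.resize(im[1][150:250,270:370],(400,400))]))
```

```text
[ 0.5263 -0.0215  0.0917] [-13.7  58.3] [-0.08 -0.02 -0.  ] [-0.091  0.073 -0.004] 2.95
```

View pics/c2.png

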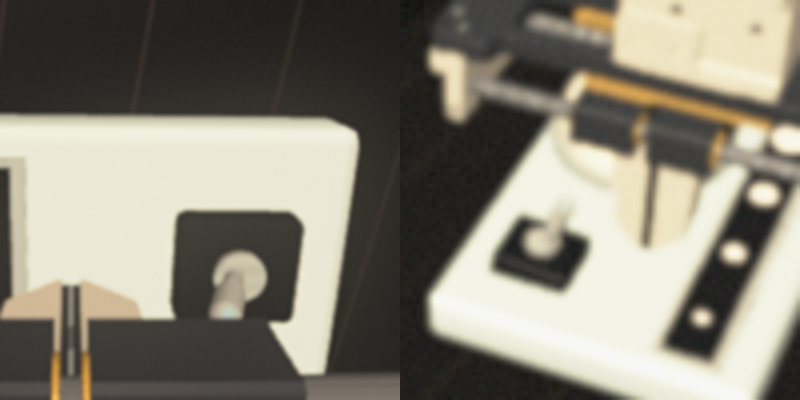

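The crop shows the toggle leaning to the front, shut fingers with chamfered tips standing just in front of it (lamp −x side) and in line with it. I'll lower by 9 mm so that the full-width part meets the bat, then push along the lamp's +x.

>>> arm_command --deltas '[0,0,0,0,0,-0.009,0,0,0,0,0,0,-0.009,0,0,0,0,0.006,0.0013,-0.009,0,0,0,0,0.012,0.0026,-0.009,0,0,0,0,0.0147,0.0032,-0.009,0,0,0,0,0.0166,0.0037,-0.009,0,0,0,0,0.0186,0.0041,-0.009,0,0,0,0,0.0205,0.0045,-0.009,0,0,0,0,0.0225,0.005,-0.009,0,0,0,0,0.0244,0.0054,-0.009,0,0,0,0,0.0244,0.0054,-0.009,0,0,0,0,0.0244,0.0054,-0.009,0]'

```text
clock: 4.25
position: [0.55, -0.0164, 0.0817]
ee_rot: [1.967, 2.449, 0.0]
force: [-1.3, 0.6, -0.2]
width: 0.003
gripper_force: 0.2
```

Run:
```python
from h import *
from cell import optics,sensors
s=sensors.observe();p=s["position"];print(p.round(4),wl(p),s["force"].round(2),s["ft_torque"].round(3),s["clock"])
im=[optics.get_image(n) for n in("wrist","side")]
cv2.imwrite("pics/c3.png",np.hstack([cv2.resize(im[0][100:300,240:440],(400,400)),cv2.resize(im[1][150:250,270:370],(400,400))]))
```

```text
[ 0.55   -0.0164  0.0817] [10.6 58.2] [-1.28  0.55 -0.2 ] [-0.059  0.13   0.012] 4.25
```

View pics/c3.png

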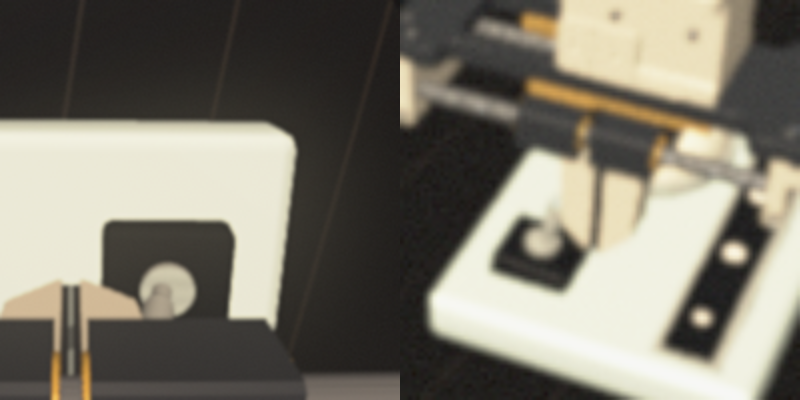

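The fingers are on the bat, which has swung to about vertical, and the lamp hasn't moved. I'll continue.

>>> arm_command --deltas '[0,0,0,0.002,0.0004,0,0,0,0,0,0.004,0.0009,0,0,0,0,0,0.006,0.0013,0,0,0,0,0,0.008,0.0018,0,0,0,0,0,0.0085,0.0019,0,0,0,0,0,0.0085,0.0019,0,0]'

```text
clock: 4.95
position: [0.5587, -0.0144, 0.0817]
ee_rot: [1.967, 2.449, 0.0]
force: [-0.7, -0.8, 0.2]
width: 0.009
gripper_force: 0.1
```

>>> arm_command --deltas '[0,0,0,0.001,0.0002,0,0,0,0,0,0.001,0.0002,0,0,0,0,0,0.001,0.0002,0,0]'

```text
clock: 5.25
position: [0.5595, -0.0143, 0.0817]
ee_rot: [1.967, 2.449, 0.0]
force: [-1.4, 0.8, 0.8]
width: 0.004
gripper_force: 0.3
```

>>> arm_command --deltas '[0,0,0,0.001,0.0002,0,0,0,0,0,0.001,0.0002,0,0,0,0,0,0.001,0.0002,0,0]'

```text
clock: 5.55
position: [0.5605, -0.0141, 0.0817]
ee_rot: [1.967, 2.449, 0.0]
force: [0.1, 0.2, -0.4]
width: 0.003
gripper_force: 0.3
```

>>> arm_command --deltas '[0,0,0,0.001,0.0002,0,0,0,0,0,0.001,0.0002,0,0,0,0,0,0.001,0.0002,0,0]'

```text
clock: 5.85
position: [0.5616, -0.0138, 0.0817]
ee_rot: [1.967, 2.449, 0.0]
force: [-0.2, 0.0, 0.8]
width: 0.002
gripper_force: 0.3
```

Run:
```python
from h import *
from cell import optics,sensors
s=sensors.observe();p=s["position"];print(p.round(4),wl(p),s["force"].round(2),s["clock"])
im=[optics.get_image(n) for n in("wrist","side")]
cv2.imwrite("pics/c4.png",np.hstack([cv2.resize(im[0][130:230,280:380],(400,400),interpolation=2),cv2.resize(im[1][180:240,280:340],(400,400),interpolation=2)]))
```

```text
[ 0.5616 -0.0138  0.0817] [22.4 58.2] [-0.15  0.02  0.83] 5.85
```

View pics/c4.png

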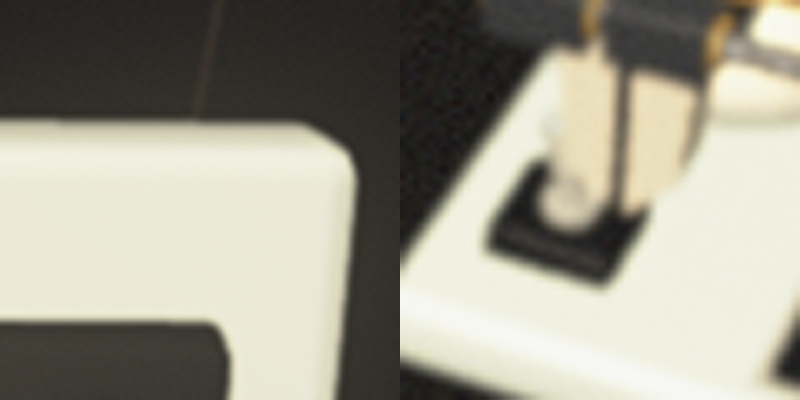

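The side crop shows the bat now leaning back, its tip at side pixel (302.5,199). I'll compare that with the predicted tip.

Run:
```python
from h import *
from cell import optics
c=optics.calibration("side")
for q in (0,.3,.5,.58,.64):
    a=q-np.radians(22); print(q,proj(c,[*lw(38.5+28*np.sin(a),61),.050+.028*np.cos(a)]).round(1))
```

```text
0 [311.4 202.2]
0.3 [307.3 200.2]
0.5 [304.5 199.4]
0.58 [303.4 199.2]
0.64 [302.6 199.2]
```

>>> arm_command --deltas '[0,0,0,0.0006,0.0001,0,0,0,0,0,0.0006,0.0001,0,0]'

```text
clock: 6.15
position: [0.5621, -0.0137, 0.0817]
ee_rot: [-1.967, -2.449, 0.0]
force: [-0.2, -0.4, 0.8]
width: 0.003
gripper_force: 0.4
```

>>> arm_command --deltas '[0,0,0,0.0006,0.0001,0,0,0,0,0,0.0006,0.0001,0,0]'

```text
clock: 6.35
position: [0.5627, -0.0137, 0.0817]
ee_rot: [-1.967, -2.449, 0.0]
force: [-1.3, 0.7, -0.3]
width: 0.004
gripper_force: 0.4
```

>>> arm_command --deltas '[0,0,0,-0.02,-0.0044,0,0,0,0,0,-0.0376,-0.0083,0,0,0,0,0,-0.0376,-0.0083,0,0,0,0,0,-0.0376,-0.0083,0.03,0,0,0,0,-0.07,-0.0083,0.06,0,0,0,0,-0.07,-0.0083,0.06,0,0,0,0,-0.07,-0.0083,0.06,0]'

```text
clock: 7.05
position: [0.4939, -0.0214, 0.1426]
ee_rot: [1.966, 2.449, 0.004]
force: [0.5, -0.0, 0.7]
width: 0.007
gripper_force: 0.0
```

Run:
```python
from h import *
from cell import optics,sensors
s=sensors.observe();p=s["position"];print(p.round(4),wl(p),s["force"].round(2),s["clock"])
im=[optics.get_image(n) for n in("wrist","side","scene")]
for n,i in zip(("w5","s5","sc5"),im):cv2.imwrite(f"pics/{n}.png",i)
c=[optics.calibration(n) for n in("wrist","side","scene")]
for q in (.5,.58,.64):
    a=q-np.radians(22); print(q,[proj(k,[*lw(38.5+28*np.sin(a),61),.050+.028*np.cos(a)]).round(1) for k in c])
for a,b in blobs(im[0],(300,90,335,330),hi=300): P=onplane(c[0],b,.046);print(a,b,wl(P))
for a,b in blobs(im[1],(335,175,382,245),hi=300): P=onplane(c[1],b,.046);print("side",a,b,wl(P))
w=proj(c[0],[*lw(43,60),.06]).astype(int)
cv2.imwrite("pics/c5.png",np.hstack([cv2.resize(im[0][max(w[1]-50,0):w[1]+50,w[0]-50:w[0]+50],(400,400),interpolation=2),cv2.resize(im[1][180:240,280:340],(400,400),interpolation=2)]));print(w)
```

```text
[ 0.4939 -0.0214  0.1426] [-45.3  65.4] [ 0.47 -0.04  0.7 ] 7.05
0.5 [array([397.7, 235.2]), array([304.5, 199.4]), array([259.1, 201.4])]
0.58 [array([400.6, 235. ]), array([303.4, 199.2]), array([259. , 202.1])]
0.64 [array([402.6, 234.8]), array([302.6, 199.2]), array([259. , 202.6])]
side 29 [353.2 212.9] [-44.8  24.2]
side 18 [344.9 228.9] [-44.1  72.3]
[390 227]
```

View pics/c5.png

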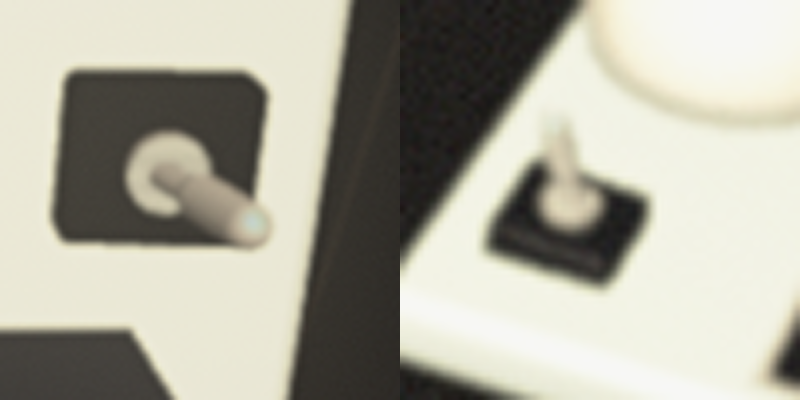

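The wrist crop shows the bat leaning back, its end at about (402.5,233), with the boss corners clearly visible. I'll use the boss to cancel the calibration bias.

Run:
```python
from h import *
from cell import optics
c=optics.calibration("wrist"); o=np.array([340,177])
f=lambda x,y,z:((proj(c,[*lw(x,y),(z+8)/1000])-o)*4).round(0)
print("boss tl,tr,bl,br",[f(x,y,43) for x,y in((19,78),(61,78),(19,42),(61,42))])
print("boss foot",[f(x,y,30) for x,y in((19,78),(61,78),(19,42),(61,42))])
for q in(.4,.5,.58,.64,.7):
    a=q-np.radians(22);print(q,f(38+28*np.sin(a),60,42+28*np.cos(a)))
im=cv2.imread("pics/w5.png");g=cv2.cvtColor(im,cv2.COLOR_BGR2GRAY)
n,l,st,ce=cv2.connectedComponentsWithStats((g[185:245,345:420]<90).astype(np.uint8))
print([((st[i,:4]+[345-340,185-177,0,0])*4,st[i,4]) for i in range(1,n) if st[i,4]>100])
```

```text
boss tl,tr,bl,br [array([72., 96.]), array([288.,  96.]), array([ 57., 267.]), array([264., 267.])]
boss foot [array([56., 77.]), array([261.,  77.]), array([ 42., 241.]), array([239., 241.])]
0.4 [212. 239.]
0.5 [227. 238.]
0.58 [239. 237.]
0.64 [247. 236.]
0.7 [255. 235.]
[(array([ 56,  72, 208, 172]), np.int32(1484))]
```

The lamp hasn't moved (dots unchanged) and the bat reads about fully up, to within ±0.05 rad. I'll push once more, gently and with averaged force, to be sure it reached the stop.

>>> arm_command --deltas '[0,0,0,0.035,0.001,0,0,0,0,0,0.035,0.001,-0.03,0,0,0,0,0.035,0.001,-0.061,0,0,0,0,0.035,0.001,-0.061,0,0,0,0,0.05,0.0043,-0.061,0,0,0,0,0.06,0.0065,-0.061,0,0,0,0,0.066,0.0078,-0.061,0,0,0,0,0.0685,0.0083,-0.061,0,0,0,0,0.0685,0.0083,-0.061,0,0,0,0,0.0685,0.0083,-0.061,0]'

```text
clock: 8.2
position: [0.5608, -0.0138, 0.0809]
ee_rot: [-1.967, -2.449, 0.0]
force: [0.1, -0.2, -0.4]
width: 0.004
gripper_force: 0.0
```

```bash
cat > f.py <<'E'
from h import *
from cell import optics,sensors
F=[]
for i in range(8):
    im=optics.get_image("side"); s=sensors.observe(); F.append([*s["force"],*s["ft_torque"]])
F=np.array(F);p=s["position"];print(p.round(4),wl(p),"F",F.mean(0).round(2),"sd",F.std(0).round(2),s["clock"])
E
python3 f.py
```

```text
[ 0.5611 -0.0137  0.0808] [22.  58.5] F [ 0.03  0.51  0.12 -0.07  0.03 -0.01] sd [0.31 0.35 0.31 0.03 0.02 0.02] 8.6
```

>>> arm_command --deltas '[0,0,0,0.0005,0.0001,0,0,0,0,0,0.001,0.0002,0,0]'

```text
clock: 8.8
position: [0.5622, -0.0135, 0.0807]
ee_rot: [1.967, 2.449, 0.0]
force: [0.6, -0.6, 0.2]
width: 0.007
gripper_force: 0.0
```

```bash
python3 f.py
```

```text
[ 0.5622 -0.0135  0.0807] [23.1 58.5] F [-0.22  0.18  0.11 -0.1   0.05 -0.02] sd [0.31 0.34 0.41 0.02 0.02 0.03] 9.2
```

>>> arm_command --deltas '[0,0,0,0.0005,0.0001,0,0,0,0,0,0.001,0.0002,0,0]'

```text
clock: 9.4
position: [0.5628, -0.0134, 0.0806]
ee_rot: [-1.967, -2.449, 0.001]
force: [-2.0, -0.3, -0.1]
width: 0.004
gripper_force: 1.3
```

```bash
python3 f.py
```

```text
[ 0.5628 -0.0133  0.0806] [23.7 58.5] F [-2.45 -0.56  0.3  -0.2   0.57 -0.01] sd [0.63 0.29 0.33 0.04 0.07 0.02] 9.8
```

>>> arm_command --deltas '[0,0,0,0.0005,0.0001,0,0,0,0,0,0.0005,0.0001,0,0]'

```text
clock: 10.0
position: [0.563, -0.0133, 0.0805]
ee_rot: [-1.967, -2.448, 0.001]
force: [-4.9, -1.6, 2.0]
width: 0.003
gripper_force: 2.6
```

```bash
python3 f.py
```

```text
[ 0.563  -0.0133  0.0806] [23.9 58.5] F [-5.04 -1.03  0.87 -0.3   1.07  0.02] sd [0.41 0.46 0.35 0.03 0.04 0.03] 10.4
```

The force rises stiffly (2.5, then 5 N for 0.3 mm), so the toggle is firmly on its stop. I'll retreat and go above dot1.

>>> arm_command --deltas '[0,0,0,-0.002,-0.0004,0,0,0,0,0,-0.02,-0.0044,0,0,0,0,0,-0.038,-0.0084,0,0,0,0,0,-0.038,-0.0084,0.01,0,0,0,0,-0.0716,0.0,0.01,0,0,0,0,-0.0716,0.0,0.01,0,0,0,0,-0.0716,0,0.0,0,0,0,0,-0.0716,0,-0.007,0,0,0,0,-0.0716,0,-0.007,0]'

```text
clock: 11.3
position: [0.4926, -0.0133, 0.0727]
ee_rot: [-1.967, -2.449, 0.001]
force: [1.1, -0.9, -0.4]
width: 0.003
gripper_force: 0.0
```

Run:
```python
exec(open("f.py").read())
c=optics.calibration("side"); w=optics.get_image("wrist")
for a,b in blobs(im,(335,175,382,245),hi=300): print("side",a,b,wl(onplane(c,b,.046)))
for x in(-64,-45):print("tip corner",proj(c,[p[0],p[1],p[2]-.019]).round(1))
cv2.imwrite("pics/c6.png",np.hstack([cv2.resize(im[165:265,310:410],(400,400),interpolation=2),cv2.resize(w[130:330,210:410],(400,400),interpolation=2)]))
```

```text
[ 0.4923 -0.0133  0.0739] [-45.1  73.7] F [ 0.09 -0.2  -0.04 -0.09  0.04 -0.03] sd [0.43 0.47 0.58 0.05 0.02 0.04] 11.7
tip corner [345.7 226.1]
tip corner [345.7 226.1]
```

View pics/c6.png

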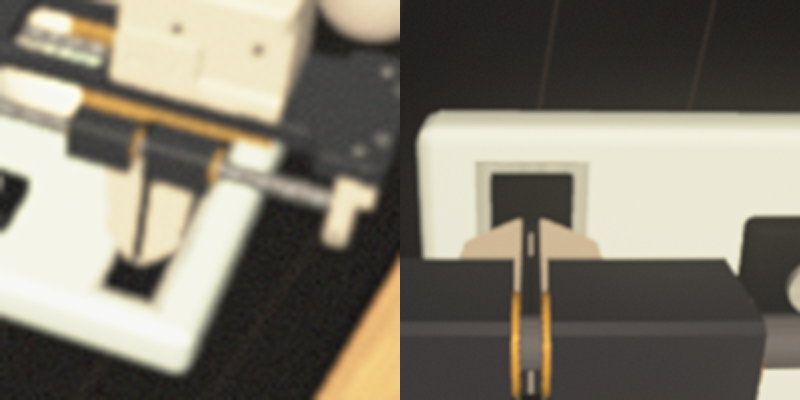

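The fingers are centred over the bar just above dot1. Now I'll descend to contact.

>>> arm_command --deltas '[0,0,0,0,0,-0.004,0,0,0,0,0,0,-0.0075,0,0,0,0,0,0,-0.0085,0,0,0,0,0,0,-0.0095,0,0,0,0,0,0,-0.0095,0]'

```text
clock: 12.25
position: [0.4919, -0.0131, 0.0641]
ee_rot: [-1.967, -2.449, 0.0]
force: [-1.2, 0.8, 2.4]
width: 0.006
gripper_force: 1.0
```

```bash
python3 f.py
```

```text
[ 0.492  -0.0131  0.0643] [-45.4  73.9] F [-1.32  0.55  1.9   0.06  0.29  0.  ] sd [0.35 0.37 0.16 0.03 0.03 0.03] 12.65
```

>>> arm_command --deltas '[0,0,0,0.0005,-0.0024,-0.0003,0,0,0,0,0.0016,-0.0073,-0.0003,0,0,0,0,0.0027,-0.0122,-0.0003,0,0,0,0,0.0038,-0.0171,-0.0003,0,0,0,0,0.0048,-0.022,-0.0003,0,0,0,0,0.0059,-0.0269,-0.0003,0,0,0,0,0.007,-0.0317,-0.0003,0,0,0,0,0.0081,-0.0366,-0.0003,0,0,0,0,0.0091,-0.0415,-0.0003,0]'

```text
clock: 13.55
position: [0.5013, -0.0551, 0.0639]
ee_rot: [1.967, 2.449, 0.0]
force: [-0.4, 1.2, 2.0]
width: 0.002
gripper_force: 1.1
```

```bash
python3 f.py
```

```text
[ 0.5013 -0.0548  0.064 ] [-45.3  31.2] F [-0.15 -1.4   2.22 -0.35 -0.03  0.01] sd [0.34 0.64 0.49 0.18 0.04 0.02] 13.95
```

Contact is a steady 2 N. I'll continue to dot4.

>>> arm_command --deltas '[0,0,0,0.0006,-0.0025,0,0,0,0,0,0.0017,-0.0077,0,0,0,0,0,0.0029,-0.0129,0,0,0,0,0,0.004,-0.0181,0,0,0,0,0,0.0051,-0.0233,0,0,0,0,0,0.0063,-0.0285,0,0,0,0,0,0.0074,-0.0337,0,0,0,0,0,0.0086,-0.0389,0,0,0,0,0,0.0097,-0.0441,0,0,0,0,0,0.0109,-0.0493,0,0]'

```text
clock: 14.95
position: [0.5122, -0.1044, 0.0639]
ee_rot: [-1.967, -2.449, 0.0]
force: [-0.2, 1.0, 2.9]
width: 0.003
gripper_force: 1.1
```

```bash
python3 f.py
```

```text
[ 0.5122 -0.1041  0.064 ] [-45.2 -19.3] F [-0.22 -0.97  2.17 -0.37  0.01 -0.01] sd [0.61 0.63 0.34 0.19 0.03 0.02] 15.35
```

>>> arm_command --deltas '[0,0,0,0.0006,-0.0025,0,0,0,0,0,0.0017,-0.0077,0,0,0,0,0,0.0029,-0.0129,0,0,0,0,0,0.004,-0.0181,0,0,0,0,0,0.0051,-0.0233,0,0,0,0,0,0.0063,-0.0285,0,0,0,0,0,0.0074,-0.0337,0,0,0,0,0,0.0086,-0.0389,0,0,0,0,0,0.0097,-0.0441,0,0,0,0,0,0.0107,-0.0486,0,0,0,0,0,0.0113,-0.0515,0,0,0,0,0,0.0113,-0.0515,0,0]'

```text
clock: 16.55
position: [0.5235, -0.1564, 0.064]
ee_rot: [1.968, 2.448, -0.001]
force: [0.1, -2.2, 2.6]
width: 0.007
gripper_force: 1.1
```

Run:
```python
exec(open("f.py").read())
for n in("side","wrist"):
    im=optics.get_image(n);c=optics.calibration(n)
    for y in(72,24,-24):
        u,v=proj(c,[*lw(-45,y),.046]).astype(int)
        if 12<v<408:
            for a,b in blobs(im,(u-9,v-9,u+9,v+9),hi=200): print(n,y,a,b,wl(onplane(c,b,.046)))
```

```text
[ 0.5235 -0.1555  0.064 ] [-45.3 -71.9] F [ 0.05 -1.41  2.27 -0.41  0.01  0.02] sd [0.25 0.43 0.47 0.03 0.04 0.02] 16.95
side 72 68 [338.4 223.8] [-28.8  64.5]
side 72 17 [344.9 229.4] [-44.5  73.5]
side 72 22 [352.  233.1] [-59.2  77.3]
side 24 73 [346.4 208.1] [-28.7  16.4]
side 24 27 [353.1 213.3] [-45.   25.3]
side 24 25 [359.8 217.2] [-59.9  30.6]
side -24 80 [353.6 194.4] [-28.9 -29.5]
side -24 43 [360.6 198.4] [-45.4 -23.3]
side -24 29 [366.8 202.8] [-60.4 -15.4]
```

The lamp is unmoved, and the fingertips are on dot4 within about 1 mm. I'll lift straight off.

>>> arm_command --deltas '[0,0,0,0,0,0.01,0,0,0,0,0,0,0.03,0,0,0,0,0,0,0.07,0,0,0,0,0,0,0.11,0,0,0,0,0,0,0.15,0,0,0,0,-0.06,0,0.18,0,0,0,0,-0.1,0,0.18,0,0,0,0,-0.1,0,0.18,0,0,0,0,-0.1,0,0.18,0]'

```text
clock: 17.95
position: [0.4222, -0.1551, 0.2447]
ee_rot: [-1.968, -2.449, -0.004]
force: [0.4, 0.1, -0.0]
width: 0.004
gripper_force: 0.0
```

Run:
```python
exec(open("f.py").read())
im=[optics.get_image(n) for n in("side","scene")]
cv2.imwrite("pics/end.png",np.hstack([cv2.resize(im[0][150:270,260:400],(400,343)),cv2.resize(im[1][150:290,90:230+140],(400,200))[:, :].copy() if 0 else cv2.resize(im[1][160:280,170:310],(400,343))]))
```

```text
[ 0.4238 -0.1555  0.2436] [-142.6  -50.5] F [-0.02 -0.14 -0.09 -0.08  0.02  0.01] sd [0.48 0.33 0.35 0.02 0.02 0.02] 18.35
```

View pics/end.png

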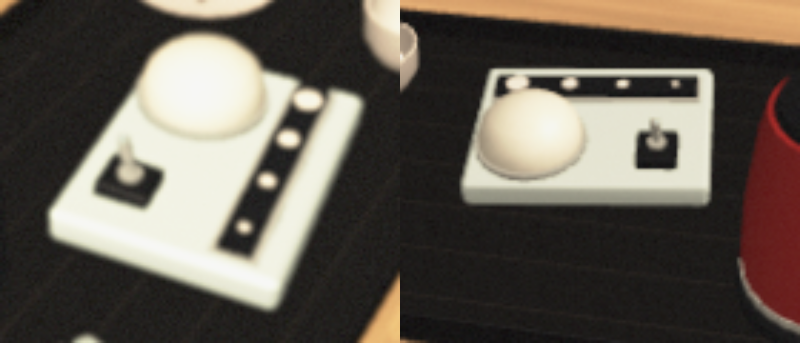

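The bat is leaning back (side crop, tip at (125,145)), the lamp is in place with all four dots visible, and the arm is clear.

```bash
python3 -c "
from cell import arm
print(arm.sign_off())"
```

```text
the job is handed in; nothing more can be done
None
```

The toggle is fully up against its stop, and the bar was stroked with shut fingers from dot1 to dot4 at about 2 N without a break. The fingers lifted off at dot4, the lamp did not visibly move, and the job was handed in at about 18 s.

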